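# Bring the colony counter's viewer into use

## Robot

A 6-joint arm with a two-finger parallel gripper is mounted at the origin on the work surface. World frame = base frame: x ahead of the robot, y to its left, z up, the work surface at z = 0. Lengths are in m, angles in rad, forces in N, time in s.
With the tool pointing down it reaches from about 0.3 to 0.75 m from the base axis. Payload 8.5 kg.
Tool frame: the origin (TCP) lies at the very end of the fingers, on their centre line; the grasp point (between the pads) lies 19 mm behind it; z points along the fingers, y is the direction in which the jaws open and shut (so a half turn about z gives the same grasp; the last joint's range is limited). The gripper opens to 85 mm and grips with 20 to 120 N. Pads are 22 mm wide; open, the fingers measure 114 mm over their backs; the gripper's body (76 mm by 85 mm) begins 54 mm behind the grasp point. The pads swing forward as they close: fully open they stand 13 mm farther back than shut.
Start: joints at [1.061, 0.381, 1.297, -0, 1.464, -0.215], TCP at [0.16, 0.526, 0.231] pointing down, gripper open.
Joint ranges: [-3.11, 3.11], [-0.89, 2.33], [0.22, 2.48], [-1.42, 4.56], [0.17, 2.85], [-2.88, 2.88]. Speed limits (rad/s): [2.39, 2.39, 3.14, 3.14, 3.14, 3.14].

## Interface

Orientations are given as a rotation vector (axis times angle).
In Python, from plant import env, cams, finder gives the robot as it stands.
- The arm moves only by the shell command python3 -m pendant 'ROWS' [FORCE]. ROWS is JSON, a list of rows, each a list of 7 numbers: the shift along the tool's x, y, z in mm, then the turn, a rotation vector about the tool's x, y, z in degrees, then the gripper command: -1 is fully open, 1 is shut, values between are in proportion. In form: [[dx, dy, dz, wx, wy, wz, hand], ...]. A call has 1 to 12 rows; each row is the pose to reach, as a shift and turn from the pose commanded when the call began, along the tool's axes at that moment; what a row does not reach only later rows make up. A row lasts 1/12 s, in which the tool goes at most 41.7 mm and 7.16 degrees, less where a joint would pass 70% of its speed; a pose out of reach is approached as far as the arm can. A call with a gripper value outside its range is refused whole. The fingers move at their own pace and stop on an object; FORCE is the grip in N (left out, the last holds). Time passes only in rows, so rows that repeat a pose let the fingers close. It gives the time, the measured TCP pose, the force and the opening at its end, in the units of the state.
- env.get_obs(): the state, without advancing time (a new reading comes with each control period).
- cams.snapshot(name): name is "side" or "top" or "wrist"; returns a dict with "pixels" (400x640x3 uint8, red, green, blue), "mtx" (3x3 intrinsics, pixels), "origin" and "rotation" of the camera in the world. Camera axes: x right, y up, looking along -z (the intrinsics and any distortion apply to the point x, -y, -z); pixel columns grow to the right and rows downward; lengths in m; the calibration is good to about 2 mm. A picture is of the moment at which its call begins. There is no depth.
- env.finish_job(): hands the job in, once; it reports no verdict.
Trained networks look in the newest picture that a camera, given by its name, has taken for a name from the list of things; names that differ only in an ending like _2 or _b are one class to them, and where a whole thing is asked for, a point or a joint stands for the part that bears it (a point fixed in the world has none). Each returns a list of dicts, best first, with "conf" (0 to 1); they miss things now and then, are a little off and sometimes report something else, mostly with a low value. They report only what shows in the picture. A call takes as long as a camera call.
- finder.boxes_of(camera, label): "point" ([column, row] in pixels, amid what is visible of it).
- finder.outline_of(camera, label): "region" (400x640 bool, what is visible of it) and "point" ([column, row] in pixels, amid what is visible of it).
The state is a dict: "time_s": time; "joints": joint angles; "joint_velocities": joint speeds; "tau": joint torques, N m; "ee_pos": TCP position; "tcp_rot": TCP orientation; "contact_force": force on the tool from outside, world axes, zero at the start; "wrist_torque": the same for the moment, N m; "width": finger opening in m.
Only numpy, scipy, OpenCV 4.12 (cv2) and the standard library are available. Lean on these libraries where they do the work, as an engineer would, in place of code of your own. Each camera call takes 0.05 s, during which the arm holds its last target.

## Task

Swing the viewer of the colony counter back over the culture plate until its arm is home against the stop, and turn the knurled power ring on the viewer's barrel until its white line clicks in at the broad, long index mark. Let go of it, and leave the other things on the bench where they are.

Things in the scene. Friction and masses are not known exactly. Their poses are not given: they have to be found in the camera images.
- counter: Colony counter, a white wedge 260 deep x 300 wide x 170 high mm, fixed. Origin: middle of its footprint, on the bench; x to its rear, y left, z up. Its black face rises to the rear at 30 deg and has a lit round stage (124 mm bezel) with a 90 mm plate clipped on. A steel post square on the face, up-slope and right of the stage, carries the swing-out viewer: an arm with a stubby eyepiece barrel.
- stage (a point): Centre of the top of the culture plate on the lit stage. Its axes are those of the counter.
- viewer (a joint): Swing of the viewer's arm about the post, rad. 0 = home: barrel over the plate, arm at its rigid stop. Positive = swung out to the right, counter-clockwise looking down the post onto the face (limit 1.5; starts 0.75 to 1.3). Friction-held, stays where it is left; 2 to 6 N at the barrel move it.
- pivot (a point): Point on the post's axis, level with the middle of the power ring, 127 mm off the face. z runs along the post, off the face: up, leaning 30 deg from vertical to the counter's front. The axes turn with the arm; with the arm home x points straight up the slope, y to the counter's left.
- viewer_axis (a point): Middle of the power ring on the barrel's axis (parallel to the post, 142 mm from it); axes as pivot. Along +z: ring to 12 mm, cone with index marks (58 mm wide) to 20, eyepiece (39 wide) to 37. Along -z: ring to 12 mm, 50 mm tube to 29, then a 64 mm clamp and the arm to the post (top at 38; post's screw top at 15). The ring can be gripped from above along z, at any angle about z.
- power_ring (a joint): Ring angle, rad; positive = clockwise looking into the eyepiece. Black knurled collar, 60 mm wide, 24 tall, white line down its side. Clicks into stops at 0, 0.6, 1.2, 1.8, each with a white mark on the cone above: the one at 1.2 is broad and long, the others thin and short. Starts anywhere from 0 to 0.75. 0.15 N m turns it; released within 0.15 rad of a stop it settles there.
- plate_stack: Bystander: four stacked culture plates, 91 mm wide, 64 mm tall, loose, just right of the counter. Origin: centre of underside.
- marker_pen: Bystander: white marker pen 135 mm long, 16 mm thick, lying loose in front of the counter. Origin: its middle, on the bench.
- tally: Bystander: steel hand tally counter, 46 mm wide, 23 mm tall, loose. Origin: centre of underside.
- media_bottle: Bystander: glass bottle, 76 mm wide, 165 mm tall, loose, on the left. Origin: centre of underside.
- beaker: Bystander: open beaker, 80 mm wide, 100 mm tall, loose, on the left. Origin: centre of underside.
- reagent_jar: Bystander: amber jar, 72 mm wide, 90 mm tall, loose, on the left. Origin: centre of underside.

How it is judged:
At the end, for the whole second after the job is handed in: The viewer's arm is home (swing below 0.07 rad, 4 degrees), the power ring rests in its third click stop (1.2 rad, within 0.1 rad), both are still and let go (value of joint viewer below 0.07 rad and value of joint power_ring between 1.1 and 1.3 rad and velocity of joint viewer between -0.05 and 0.05 rad/s and velocity of joint power_ring between -0.1 and 0.1 rad/s); the robot touches nothing.
It fails at once if a loose thing on the bench was shifted by more than 30 mm (distance of any of plate_stack, marker_pen, tally, media_bottle, beaker, reagent_jar from where it was at the start of the episode above 0.03 m).
It also fails if it takes over 48 s, if anything falls off the work surface, if the arm or the gripper's body presses on something with over 40 N, if the wrist force passes 120 N, or if a joint passes its speed limit or range.

## Working session

There is one attempt and no reset: what is moved stays moved. The work goes in short steps, Python scripts to look and compute and a shell command to move; the robot and the scene stay as the last step left them, time stands still between calls to the robot, and variables do not carry over. Pictures are saved under pics/ and viewed, and the job is handed in when it is done.

```bash
ls; mkdir -p pics; python3 - <<'E'
from plant import env,cams,finder
import cv2
o=env.get_obs();print(o)
for n in ["side","top","wrist"]:
    s=cams.snapshot(n);cv2.imwrite(f"pics/a_{n}.png",s["pixels"][:,:,::-1]);print(n,s["mtx"].tolist(),s["origin"],s["rotation"].tolist() if hasattr(s["rotation"],'tolist') else s["rotation"], [k for k in s])
    for l in ["counter","viewer","viewer_axis","power_ring","pivot","stage","plate_stack","marker_pen","tally"]:
        print(l,[(d["point"],round(d["conf"],2)) for d in finder.boxes_of(n,l)][:2])
E
```

```text
pics
{'time_s': 0.0, 'joints': array([ 1.06069659e+00,  3.81159008e-01,  1.29828937e+00,  8.57086428e-06,
        1.46359981e+00, -2.15296469e-01]), 'joint_velocities': array([ 0.00104427,  0.00096886, -0.00069632, -0.00026426,  0.00111281,
        0.00041029]), 'tau': array([ 5.60285152e-04, -4.48453939e+01, -2.31274742e+01, -2.51497722e-04,
        4.80370276e-03,  3.77880639e-06]), 'ee_pos': array([0.1596478 , 0.52599825, 0.230722  ]), 'tcp_rot': array([-4.61325132e-01, -3.10700570e+00,  2.13249134e-03]), 'contact_force': array([-0.33889577,  0.09125112,  0.28795241]), 'wrist_torque': array([-0.01797232,  0.0086689 ,  0.00977566]), 'width': 0.08546218211246312}
side [[501.43236805657426, 0.0, 326.9506786987167], [0.0, 501.43236805657426, 203.69301981504125], [0.0, 0.0, 1.0]] [ 0.21246528 -0.65624691  0.91479774] [0.8640132101707116, -0.19622917077742827, -0.36651305852072874] ['pixels', 'mtx', 'origin', 'rotation']
counter [([397.7, 238.7], 0.61)]
viewer [([398.8, 237.3], 0.92), ([243.1, 244.5], 0.29)]
viewer_axis [([399.2, 240.7], 0.58)]
power_ring [([392.3, 253.2], 0.65)]
pivot 
[... 491 characters left out ...]
]
viewer [([368.0, 163.6], 0.86)]
viewer_axis [([371.2, 165.1], 0.73), ([371.7, 167.1], 0.65)]
power_ring [([371.0, 166.9], 0.45)]
pivot [([372.6, 163.8], 0.58)]
stage [([327.0, 146.3], 0.88)]
plate_stack [([395.9, 136.2], 0.79), ([336.4, 220.8], 0.69)]
marker_pen [([335.7, 220.8], 0.55)]
tally [([268.8, 265.1], 0.7), ([368.9, 163.0], 0.25)]
wrist [[330.405577347917, 0.0, 320.61906824293766], [0.0, 330.405577347917, 197.3897974011895], [0.0, 0.0, 1.0]] [0.08690457 0.54811637 0.37534573] [-0.2647362620718782, -0.19707364568508748, 1.264845334331742] ['pixels', 'mtx', 'origin', 'rotation']
counter []
viewer []
viewer_axis []
power_ring []
pivot []
stage []
plate_stack []
marker_pen []
tally []
```

View pics/a_side.png

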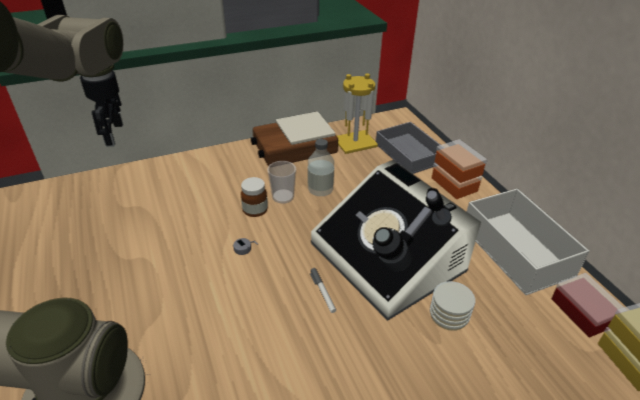

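View pics/a_top.png

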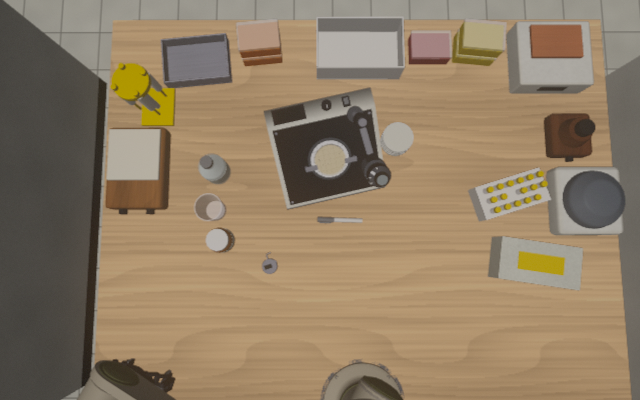

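```bash
python3 - <<'E'
import cv2
a=cv2.imread("pics/a_side.png")[130:330,300:500];cv2.imwrite("pics/a_side_c.png",cv2.resize(a,(600,600),interpolation=cv2.INTER_CUBIC))
a=cv2.imread("pics/a_top.png")[80:230,260:460];cv2.imwrite("pics/a_top_c.png",cv2.resize(a,(800,600),interpolation=cv2.INTER_CUBIC))
E
```

```text
(no output)
```

View pics/a_side_c.png

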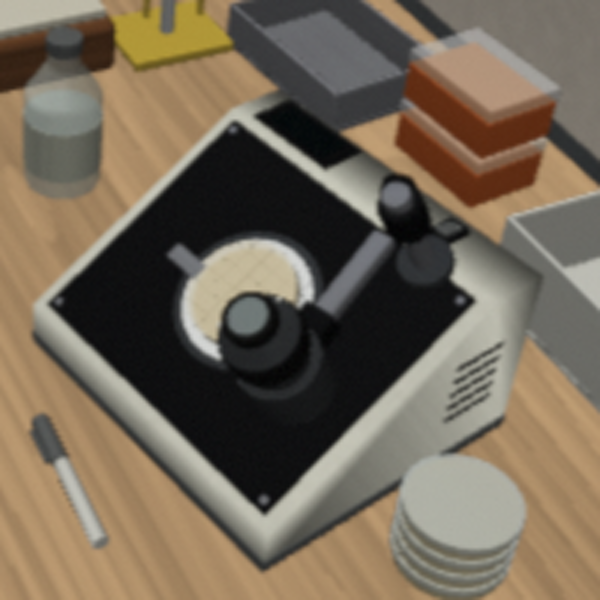

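View pics/a_top_c.png

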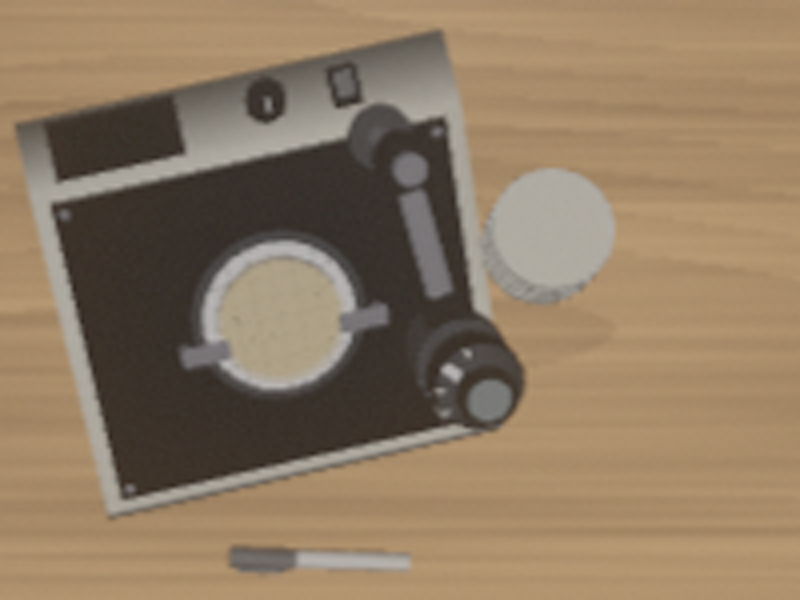

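The top view shows the post screw near (362,122), the eyepiece near (382,180) and the plate near (329,160). The side view shows the eyepiece at (383,236) and the screw at (432,195). Four screws mark the face corners. Next I triangulate these.

```bash
cat > h.py <<'E'
import numpy as np,cv2
from scipy.spatial.transform import Rotation as R
def rotm(s):
    r=np.array(s["rotation"]); return r if r.shape==(3,3) else R.from_rotvec(r).as_matrix()
def ray(s,p):
    M=s["mtx"];d=np.array([(p[0]-M[0,2])/M[0,0],-(p[1]-M[1,2])/M[1,1],-1.]);d=rotm(s)@d
    return np.array(s["origin"]),d/np.linalg.norm(d)
def tri(rs):
    A=np.zeros((3,3));b=np.zeros(3)
    for o,d in rs:
        P=np.eye(3)-np.outer(d,d);A+=P;b+=P@o
    x=np.linalg.solve(A,b);return x,[np.linalg.norm((np.eye(3)-np.outer(d,d))@(x-o)) for o,d in rs]
def proj(s,X):
    M=s["mtx"];c=rotm(s).T@(np.array(X)-s["origin"]);return np.array([M[0,0]*c[0]/-c[2]+M[0,2],M[1,1]*-c[1]/-c[2]+M[1,2]])
E
python3 - <<'E'
from h import *
from plant import cams
T=cams.snapshot("top");S=cams.snapshot("side")
t=lambda p:ray(T,(p[0]/4+260-.4,p[1]/4+80-.4)); s=lambda p:ray(S,(p[0]/3+300-.3,p[1]/3+130-.3))
pts=dict(RL=((66,215),(233,128)),RR=((437,131),(460,300)),FL=((130,490),(58,300)),eye=((490,400),(250,317)),screw=((410,168),(397,195)))
P={}
for k,(a,b) in pts.items():
    P[k],e=tri([t(a),s(b)]);print(k,P[k].round(4),np.round(e,4))
u=P["RL"]-P["FL"];v=P["RL"]-P["RR"]
print("len",np.linalg.norm(u),np.linalg.norm(v),"yaw u",np.arctan2(u[1],u[0]),"v",np.arctan2(-v[0],v[1]),"slope",np.degrees(np.arctan2(u[2],np.hypot(u[0],u[1]))))
yaw=np.arctan2(-v[0],v[1])*.5+.5*np.arctan2(u[1],u[0])
X=np.array([np.cos(yaw),np.sin(yaw),0]);Y=np.array([-np.sin(yaw),np.cos(yaw),0]);Z=np.array([0,0,1])
up=X*np.cos(np.pi/6)+Z*.5; n=-X*.5+Z*np.cos(np.pi/6)
F=np.array([up,Y,n])
for k in P: print(k,(F@(P[k]-P["RR"])*1000).round(1))
# plate: 
o,d=t((278,320))
for h in (0,10,20):
    x=o+d*(((P["RR"]+n*h/1000-o)@n)/(d@n)); print("plate",h,x.round(4),(F@(x-P["RR"])*1000).round(1))
E
```

```text
RL [0.7499 0.2393 0.1667] [0.0001 0.0001]
RR [ 0.8089 -0.013   0.164 ] [0.0001 0.0001]
FL [0.5745 0.2006 0.0615] [0.0003 0.0003]
eye [ 0.6126 -0.0351  0.234 ] [0.0007 0.0007]
screw [0.7553 0.016  0.2579] [0. 0.]
len 0.20819634990560376 0.25913583609509583 yaw u 0.21695107931698968 v 0.22949279187648214 slope 30.34346386407634
RL [-1.000e-01  2.591e+02  3.100e+00]
RR [0. 0. 0.]
FL [-208.3  260.2    1.9]
eye [-135.    22.   158.8]
screw [  7.3  40.2 104.2]
plate 0 [0.6891 0.0944 0.1103] [-107.4  131.3   -0. ]
plate 10 [0.6869 0.0948 0.1207] [-104.   132.1   10. ]
plate 20 [0.6848 0.0951 0.131 ] [-100.5  132.9   20. ]
```

Everything checks out: the pivot-to-eyepiece distance is 143 mm (142 given), the slope is 30°, the yaw is about 0.22, and the swing is about 0.82 rad. Next I work out a hover pose along the barrel axis.

```bash
cat >> h.py <<'E'
yaw=.223
X=np.array([np.cos(yaw),np.sin(yaw),0]);Y=np.array([-np.sin(yaw),np.cos(yaw),0]);Z=np.array([0,0,1.])
up=X*np.cos(np.pi/6)+Z*.5; n=-X*.5+Z*np.cos(np.pi/6)
eye=np.array([.6126,-.0351,.234]); screw=np.array([.7553,.016,.2579])
ring=eye-n*.035
def Rt(a):  # tool y at angle a (deg) from up-slope toward left in face plane, tool z=-n
    a=np.radians(a);y=np.cos(a)*up+np.sin(a)*Y;z=-n
    return np.array([np.cross(y,z),y,z]).T
def delta(o,p,Rm):
    R0=R.from_rotvec(o["tcp_rot"]).as_matrix()
    return (R0.T@(p-o["ee_pos"])*1000).round(1),np.degrees(R.from_matrix(R0.T@Rm).as_rotvec()).round(1)
E
python3 - <<'E'
from h import *
from plant import env
o=env.get_obs()
print(delta(o,np.array([.38,.25,.36]),Rt(55)), delta(o,ring+n*.11,Rt(55)),ring, ring+n*.11)
E
```

```text
(array([-291. , -200.4, -128.7]), array([-16. , -25.4,   5.2])) (array([-563.8, -424.1,  -67.6]), array([-16. , -25.4,   5.2])) [ 0.62966667 -0.03122976  0.20368911] [ 0.57602856 -0.04339336  0.29895191]
```

```bash
python3 -m pendant '[[0,0,-42,0,0,0,-1],[0,0,-84,0,0,0,-1],[-20,-14,-120,0,0,0,-1],[-54,-38,-129,0,0,0,-1],[-88,-62,-129,-3,-5,1,-1],[-122,-84,-129,-6,-10,2,-1],[-156,-107,-129,-9,-15,3,-1],[-190,-131,-129,-12,-20,4,-1],[-224,-154,-129,-16,-25.4,5.2,-1],[-258,-178,-129,-16,-25.4,5.2,-1],[-291,-200,-129,-16,-25.4,5.2,-1],[-291,-200,-129,-16,-25.4,5.2,-1]]'
python3 - <<'E'
from h import *
from plant import env
o=env.get_obs();print(o["joints"].round(3))
print(delta(o,ring+n*.11,Rt(55)))
E
```

```text
time_s: 2.6
ee_pos: [0.3838, 0.2447, 0.3605]
tcp_rot: [0.521, 2.594, 0.281]
contact_force: [0.1, -0.5, 0.5]
width: 0.0857
[ 0.347 -0.074  1.587 -0.077  1.11  -0.812]
(array([-249. , -218.8,  117.5]), array([-0.3,  0.3, -0.4]))
```

```bash
python3 -m pendant '[[-28,-24,13,0,0,0,-1],[-56,-48,26,0,0,0,-1],[-84,-73,39,0,0,0,-1],[-112,-98,52,0,0,0,-1],[-140,-122,65,0,0,0,-1],[-168,-147,78,0,0,0,-1],[-196,-172,91,0,0,0,-1],[-224,-197,104,0,0,0,-1],[-249,-219,117,0,0,0,-1],[-249,-219,117,0,0,0,-1]]'
cat > look.py <<'E'
import sys
from h import *
from plant import env,cams
tag=sys.argv[1];s=cams.snapshot("wrist");im=s["pixels"][:,:,::-1].copy()
cv2.imwrite(f"pics/{tag}.png",im);o=env.get_obs();print(o["joints"].round(3),o["ee_pos"],o["time_s"])
print("ring",proj(s,ring),"eye",proj(s,eye),"tcp",proj(s,o["ee_pos"]),"cam",s["origin"],s["rotation"])
E
python3 look.py w1
```

```text
time_s: 3.43
ee_pos: [0.577, -0.0407, 0.2962]
tcp_rot: [0.517, 2.599, 0.284]
contact_force: [-1.3, 0.8, -0.6]
width: 0.0853
[-0.407  0.189  1.481  0.342  1.062 -1.692] [ 0.57562431 -0.03835243  0.2969289 ] 3.4833
ring [318.20424857 194.28820397] eye [317.71124373 209.17138739] tcp [324.07250022 254.21744248] cam [ 0.44548062 -0.02526628  0.38973642] [-0.46585438 -0.69161186  1.06690107]
```

View pics/w1.png

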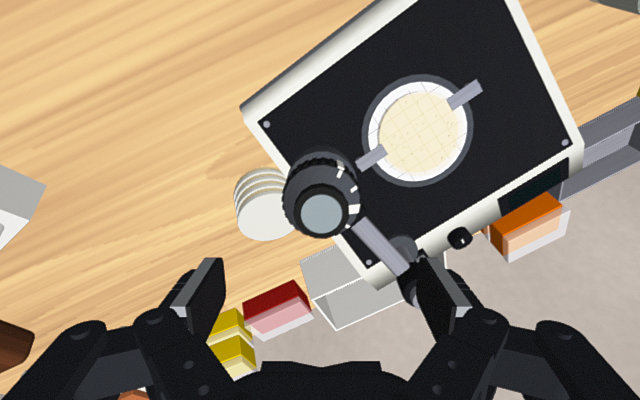

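```bash
python3 look.py w2; python3 - <<'E'
import cv2
a=cv2.imread("pics/w2.png")[130:260,260:400];cv2.imwrite("pics/w2c.png",cv2.resize(a,None,fx=4.6,fy=4.6,interpolation=cv2.INTER_CUBIC))
E
```

```text
[-0.405  0.187  1.482  0.342  1.062 -1.692] [ 0.57486638 -0.03674293  0.29768498] 3.5333
ring [315.66473253 196.06340993] eye [314.86246472 211.07566756] tcp [323.08798379 255.47912585] cam [ 0.44413351 -0.02317932  0.39048786] [-0.46481855 -0.69233615  1.06786751]
```

View pics/w2c.png

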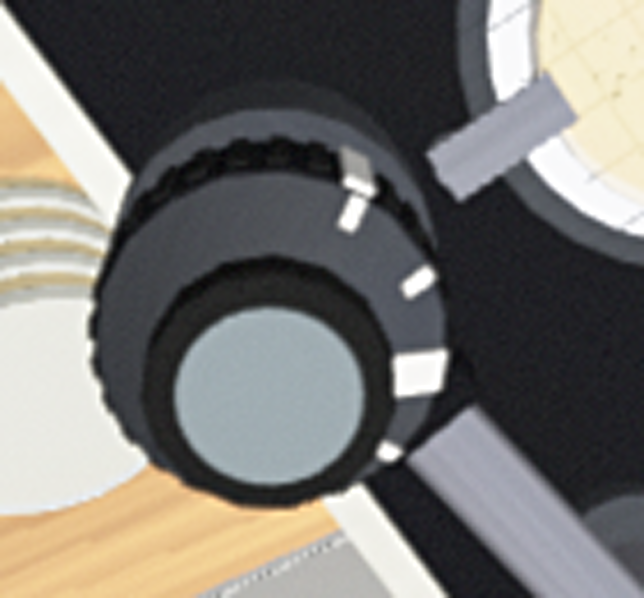

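```bash
python3 - <<'E'
from h import *
from plant import env,cams
W=cams.snapshot("wrist");T=cams.snapshot("top");S=cams.snapshot("side");o=env.get_obs();print(o["ee_pos"],o["time_s"],o["joint_velocities"].round(3))
c=lambda p:(p[0]/4.6+260-.4,p[1]/4.6+130-.4)
rs=[ray(W,c((270,395))),ray(T,(490/4+259.6,179.6)),ray(S,(250/3+299.7,317/3+129.7))]
print(tri(rs),tri(rs[1:]))
e,_=tri(rs)
F=np.array([up,Y,n])
print((F@(e-screw)*1000).round(1))
# marks: intersect rays with cone radius ~ at height
for k,p,h in [("m0",(352,212),-.021),("m1",(419,282),-.021),("m2out",(447,370),-.023),("m3",(391,452),-.019),("line",(355,158),-.030),("linetop",(362,183),-.025)]:
    oo,d=ray(W,c(p)); x=oo+d*(((e+n*h-oo)@n)/(d@n)); v=F@(x-e)*1000; print(k,v.round(1),np.hypot(v[0],v[1]).round(1),np.degrees(np.arctan2(v[1],v[0])).round(1))
print("post dir",np.degrees(np.arctan2(*((F@(screw-e))[[1,0]]))))
E
```

```text
[ 0.57417265 -0.03488305  0.29907626] 3.6833 [ 0.004 -0.009  0.002  0.001 -0.002 -0.003]
(array([ 0.61310285, -0.03425519,  0.23593177]), [np.float64(0.002728713321662453), np.float64(0.0014240261593944062), np.float64(0.0019684834128155075)]) (array([ 0.61262789, -0.03506159,  0.23403459]), [np.float64(0.0006762989302849616), np.float64(0.0006762989302847961)])
[-140.7  -17.6   55.9]
m0 [ -9.1  25.3 -21. ] 26.9 109.8
m1 [  6.8  27.6 -21. ] 28.5 76.2
m2out [ 22.8  22.8 -23. ] 32.3 45.0
m3 [ 28.2   7.6 -19. ] 29.2 15.2
line [-14.3  29.9 -30. ] 33.2 115.6
linetop [-11.3  28.9 -25. ] 31.1 111.3
post dir 7.114869634367655
```

```bash
sed -i 's/^ring=.*/eye=np.array([.6131,-.0345,.2355]); ring=eye-n*.036/' h.py; python3 - <<'E'
from h import *
from plant import env
o=env.get_obs();print(delta(o,ring+n*.09,Rt(55)),delta(o,ring-n*.021,Rt(55)))
E
```

```text
(array([-5.6, -6.1, 20.1]), array([-0. ,  0.1,  0.1])) (array([ -5.5,  -6.1, 131.1]), array([-0. ,  0.1,  0.1]))
```

```bash
python3 -m pendant '[[-3,-3,10,0,0,0,-1],[-5.5,-6,20,0,0,0,-1],[-5.5,-6,20,0,0,0,-1],[-5.5,-6,20,0,0,0,-1],[-5.5,-6,20,0,0,0,-1]]'; python3 look.py w3
python3 - <<'E'
from h import *
from plant import env
o=env.get_obs();print(delta(o,ring+n*.09,Rt(55)),delta(o,ring-n*.021,Rt(55)))
E
```

```text
time_s: 4.1
ee_pos: [0.5871, -0.0413, 0.2817]
tcp_rot: [0.51, 2.599, 0.286]
contact_force: [-1.2, -0.1, 0.1]
width: 0.0852
[-0.404  0.221  1.485  0.349  1.026 -1.708] [ 0.58706446 -0.04137683  0.2819127 ] 4.15
ring [321.42380026 198.79264889] eye [321.55585171 216.19400767] tcp [320.12721796 256.89702555] cam [ 0.4553007  -0.02652525  0.37490908] [-0.46576779 -0.69498789  1.07099592]
(array([ 0.5,  0.8, -0.4]), array([-0.,  0.,  0.])) (array([  0.6,   0.9, 110.6]), array([-0.,  0.,  0.]))
```

View pics/w3.png

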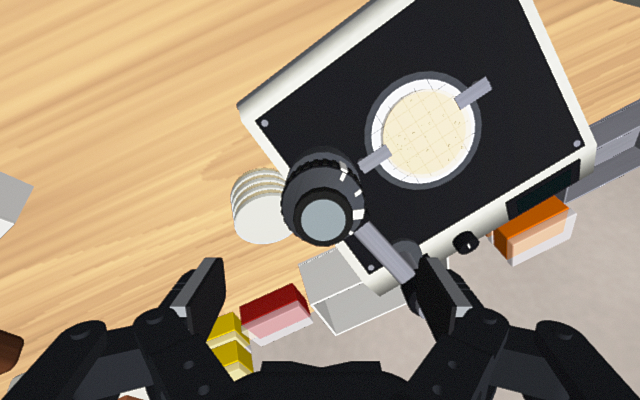

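The eyepiece sits at about (323,218) against a predicted (321.5,216), so the tool is lined up. I'll descend over the ring.

```bash
python3 -m pendant '[[1,1,20,0,0,0,-1],[1,1,40,0,0,0,-1],[1,1,60,0,0,0,-1],[1,1,75,0,0,0,-1],[1,1,90,0,0,0,-1],[1,1,100,0,0,0,-1],[1,1,110,0,0,0,-1],[1,1,110,0,0,0,-1],[1,1,110,0,0,0,-1]]'; python3 look.py w4
python3 - <<'E'
from h import *
from plant import env
o=env.get_obs();print(delta(o,ring-n*.021,Rt(55)))
E
```

```text
time_s: 4.9
ee_pos: [0.6403, -0.0281, 0.1865]
tcp_rot: [0.51, 2.598, 0.286]
contact_force: [-0.8, 1.0, -0.3]
width: 0.0855
[-0.338  0.399  1.516  0.376  0.807 -1.725] [ 0.64028707 -0.02824101  0.1870613 ] 4.95
ring [320.04963017 280.0631781 ] eye [319.86097472 340.92704795] tcp [320.20432105 257.48453501] cam [ 0.50846263 -0.01329526  0.27972637] [-0.46602858 -0.69508997  1.07088853]
(array([-0.1, -0. ,  1.1]), array([-0. ,  0.1,  0. ]))
```

View pics/w4.png

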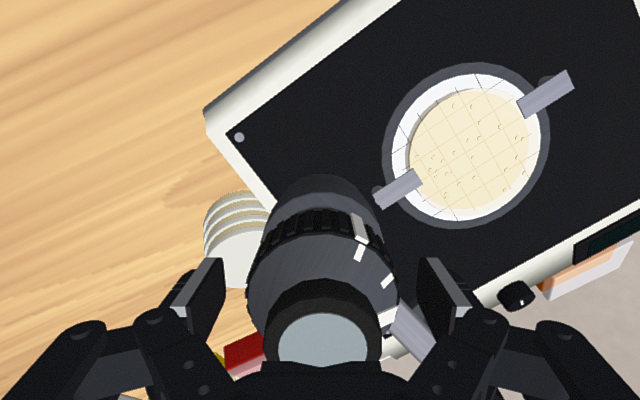

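```bash
python3 -m pendant '[[0,0,0,0,0,0,0.2],[0,0,0,0,0,0,0.3],[0,0,0,0,0,0,0.6],[0,0,0,0,0,0,1],[0,0,0,0,0,0,1],[0,0,0,0,0,0,1]]' 45; python3 look.py w5
python3 - <<'E'
from h import *
from plant import env
o=env.get_obs();print(delta(o,ring-n*.021,Rt(55)),o["width"],o["contact_force"])
E
```

```text
time_s: 5.45
ee_pos: [0.6403, -0.0282, 0.1876]
tcp_rot: [0.51, 2.596, 0.286]
contact_force: [-4.1, 0.4, 6.5]
width: 0.0588
[-0.338  0.398  1.516  0.376  0.807 -1.725] [ 0.64029035 -0.02823944  0.18764061] 5.5
ring [319.49914077 277.79676973] eye [319.1694029  337.66944871] tcp [320.05232505 256.45975173] cam [ 0.50833944 -0.01332559  0.2806032 ] [-0.46751114 -0.69644996  1.0704646 ]
(array([ 0.1, -0.2,  1.6]), array([-0. ,  0.1,  0. ])) 0.05919048617966297 [-4.1517656   0.08379362  6.33956143]
```

View pics/w5.png

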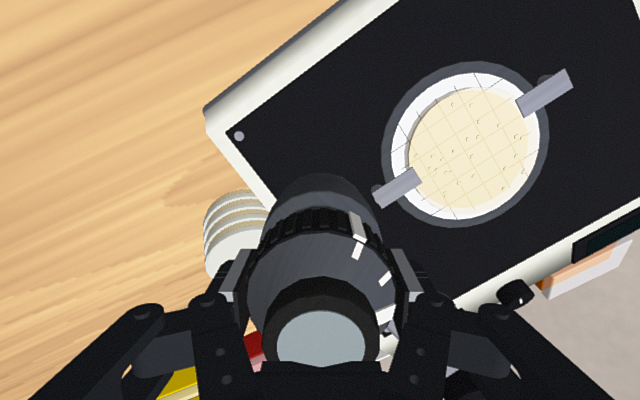

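```bash
cat > arc.py <<'E'
from h import *
from plant import env
import sys
o=env.get_obs();R0=R.from_rotvec(o["tcp_rot"]).as_matrix()
v=o["ee_pos"]-screw;v-=n*(v@n);print("radius",np.linalg.norm(v),"ang",np.degrees(np.arctan2(v@Y,v@up)))
r=R0.T@(v/np.linalg.norm(v)*.142)*1000
for f in eval(sys.argv[1]): print(f,(R.from_rotvec([0,0,np.radians(f)]).apply(r)-r).round(1))
E
python3 arc.py 'range(3,51,3)'
```

```text
radius 0.1418474998721486 ang -172.82822145220123
3 [4.8 5.6 0. ]
6 [ 9.4 11.5  0. ]
9 [13.6 17.6  0. ]
12 [17.5 24.   0. ]
15 [21.1 30.5  0. ]
18 [24.3 37.2  0. ]
21 [27.1 44.1  0. ]
24 [29.6 51.1 -0. ]
27 [31.8 58.2  0. ]
30 [33.5 65.4  0. ]
33 [34.9 72.7  0. ]
36 [35.9 80.1  0. ]
39 [36.5 87.5  0. ]
42 [36.7 94.9  0. ]
45 [ 36.5 102.4   0. ]
48 [ 35.9 109.8   0. ]
```

```bash
python3 -m pendant '[[4.8,5.6,0,0,0,3,1],[9.4,11.5,0,0,0,6,1],[13.6,17.6,0,0,0,9,1],[17.5,24,0,0,0,12,1],[21.1,30.5,0,0,0,15,1],[24.3,37.2,0,0,0,18,1],[24.3,37.2,0,0,0,18,1],[24.3,37.2,0,0,0,18,1]]'; python3 look.py w6; python3 arc.py 'range(3,34,3)'
```

```text
time_s: 6.17
ee_pos: [0.6317, 0.0158, 0.1884]
tcp_rot: [0.917, 2.51, 0.389]
contact_force: [-4.6, 1.4, 8.4]
width: 0.0589
[-0.259  0.378  1.546  0.339  0.771 -1.32 ] [0.63168639 0.01579434 0.18841688] 6.2167
ring [256.73237169 345.03562591] eye [238.29906017 419.06476672] tcp [318.851778   256.85765393] cam [0.50998725 0.05075562 0.28974805] [-0.39630001 -0.65939851  0.7628454 ]
radius 0.14180358026769957 ang 168.96708377968912
3 [4.8 5.7 0. ]
6 [ 9.3 11.6  0. ]
9 [13.5 17.7  0. ]
12 [17.4 24.1  0. ]
15 [20.9 30.6  0. ]
18 [24.1 37.3  0. ]
21 [26.9 44.2  0. ]
24 [29.4 51.2 -0. ]
27 [31.5 58.3  0. ]
30 [33.2 65.6  0. ]
33 [34.6 72.9  0. ]
```

View pics/w6.png

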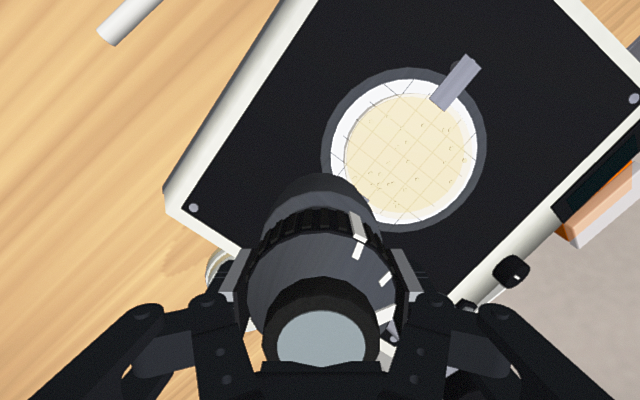

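The barrel follows, with the line and marks unchanged in the tool view. I'll continue along the arc.

```bash
python3 -m pendant '[[4.8,5.7,0,0,0,3,1],[9.3,11.6,0,0,0,6,1],[13.5,17.7,0,0,0,9,1],[17.4,24.1,0,0,0,12,1],[20.9,30.6,0,0,0,15,1],[24.1,37.3,0,0,0,18,1],[26.9,44.2,0,0,0,21,1],[28.6,48.8,0,0,0,23,1],[30.1,53.5,0,0,0,25,1],[30.1,53.5,0,0,0,25,1],[30.1,53.5,0,0,0,25,1]]'; python3 look.py w7; python3 arc.py 'range(1,8,1)'
```

```text
time_s: 7.13
ee_pos: [0.6398, 0.0751, 0.2006]
tcp_rot: [1.467, 2.296, 0.52]
contact_force: [-6.7, 1.1, 8.2]
width: 0.059
[-0.139  0.381  1.5    0.254  0.78  -0.71 ] [0.63985056 0.07513189 0.20063909] 7.1833
ring [226.84789513 439.13463109] eye [203.31175027 527.21677072] tcp [317.63799813 257.79811035] cam [0.54079079 0.12945062 0.31721538] [-0.29305332 -0.59158712  0.33843684]
radius 0.14178835336459036 ang 144.07041607049536
1 [1.6 1.9 0. ]
2 [3.3 3.7 0. ]
3 [4.8 5.7 0. ]
4 [6.4 7.6 0. ]
5 [ 7.9  9.6 -0. ]
6 [ 9.3 11.6  0. ]
7 [10.8 13.6  0. ]
```

View pics/w7.png

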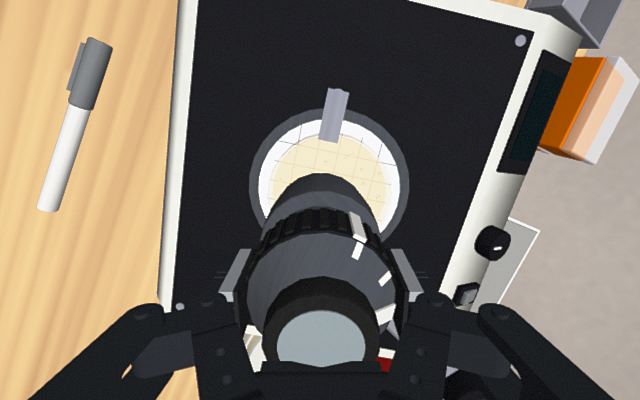

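```bash
python3 -m pendant '[[1.6,1.9,0,0,0,1,1],[3.3,3.7,0,0,0,2,1],[4.8,5.7,0,0,0,3,1],[4.8,5.7,0,0,0,3,1]]'; python3 -m pendant '[[0.8,0.9,0,0,0,0.5,1],[1.6,1.9,0,0,0,1,1],[1.6,1.9,0,0,0,1,1]]';python3 arc.py 'range(1,5,1)'
```

```text
time_s: 7.52
ee_pos: [0.6422, 0.0813, 0.2027]
tcp_rot: [1.532, 2.263, 0.533]
contact_force: [-9.8, -3.0, 8.2]
width: 0.0589
time_s: 7.77
ee_pos: [0.6427, 0.0826, 0.2031]
tcp_rot: [1.553, 2.252, 0.535]
contact_force: [-12.0, -7.7, 7.9]
width: 0.0585
radius 0.14183659278381303 ang 140.71330373423305
1 [1.7 1.8 0. ]
2 [3.3 3.7 0. ]
3 [4.9 5.6 0. ]
4 [6.5 7.5 0. ]
```

```bash
python3 -m pendant '[[0.8,0.9,0,0,0,0.5,1],[1.6,1.9,0,0,0,0.5,1],[1.6,1.9,0,0,0,0.5,1]]';python3 arc.py '[1]'; python3 look.py w8
```

```text
time_s: 8.02
ee_pos: [0.6428, 0.0827, 0.2031]
tcp_rot: [1.564, 2.248, 0.532]
contact_force: [-19.8, -20.8, 7.7]
width: 0.0591
radius 0.14183190580118488 ang 140.6552615175708
1 [1.7 1.8 0. ]
[-0.12   0.386  1.482  0.23   0.792 -0.596] [0.64275307 0.0827316  0.20306794] 8.0667
ring [230.95841438 451.50754923] eye [208.49125846 540.67546945] tcp [317.41294636 257.97316048] cam [0.54919584 0.13997872 0.32285678] [-0.27868096 -0.57189268  0.26319647]
```

View pics/w8.png

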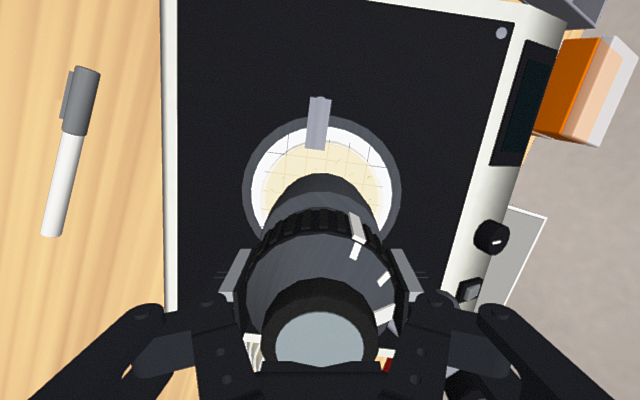

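The arm is on its rigid stop: it stopped moving at 140.7° (predicted 140.5°) while the force rose to 29 N. I'll ease the push and turn the ring clockwise.

```bash
python3 -m pendant '[[-0.8,-0.9,0,0,0,5,1],[-0.8,-0.9,0,0,0,10,1],[-0.8,-0.9,0,0,0,15,1],[-0.8,-0.9,0,0,0,20,1],[-0.8,-0.9,0,0,0,25,1],[-0.8,-0.9,0,0,0,30,1],[-0.8,-0.9,0,0,0,30,1]]';python3 arc.py '[1]'; python3 look.py w9
```

```text
time_s: 8.65
ee_pos: [0.6427, 0.0826, 0.2031]
tcp_rot: [2.163, 1.816, 0.666]
contact_force: [-16.2, -14.9, 9.4]
width: 0.0592
radius 0.141859370688066 ang 140.69127677028607
1 [2.4 0.7 0. ]
[-0.121  0.385  1.483  0.233  0.79  -0.075] [0.64270571 0.08264366 0.20309019] 8.7
ring [341.06263609 465.10404108] eye [346.08353919 555.82996386] tcp [316.77309183 259.78927509] cam [0.58393501 0.14214159 0.34274937] [-0.14421929 -0.46775867 -0.24433062]
```

View pics/w9.png

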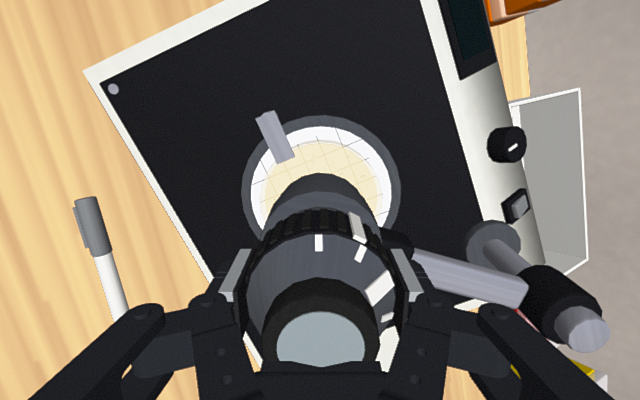

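The line is just short of the second mark. I'll turn another 38°.

```bash
python3 -m pendant '[[0,0,0,0,0,5,1],[0,0,0,0,0,10,1],[0,0,0,0,0,15,1],[0,0,0,0,0,20,1],[0,0,0,0,0,25,1],[0,0,0,0,0,30,1],[0,0,0,0,0,34,1],[0,0,0,0,0,38,1],[0,0,0,0,0,38,1],[0,0,0,0,0,38,1]]';python3 arc.py '[1]'; python3 look.py w10
```

```text
time_s: 9.53
ee_pos: [0.6427, 0.0826, 0.203]
tcp_rot: [2.762, 1.069, 0.78]
contact_force: [-15.5, -14.7, 8.5]
width: 0.0592
radius 0.1419197753177426 ang 140.69056463989594
1 [ 2.3 -0.9  0. ]
[-0.121  0.385  1.483  0.233  0.79   0.587] [0.64264083 0.08263312 0.20303921] 9.5833
ring [473.08430144 423.10740219] eye [512.929421   509.12686563] tcp [317.39805477 262.11753307] cam [0.62281836 0.11700179 0.36145347] [ 0.03229362 -0.30338818 -0.86612867]
```

View pics/w10.png

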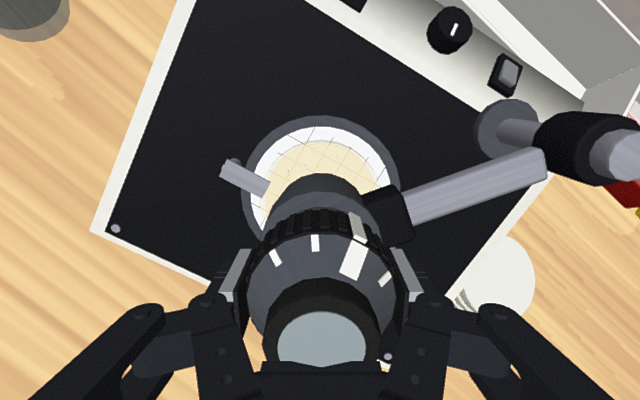

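```bash
python3 - <<'E'
import cv2,numpy as np
L=[cv2.resize(cv2.imread(f"pics/{t}.png")[200:290,300:400],None,fx=3.9,fy=3.9,interpolation=cv2.INTER_CUBIC) for t in("w5","w10")]
cv2.imwrite("pics/cmp.png",np.hstack(L))
E
```

```text
(no output)
```

View pics/cmp.png

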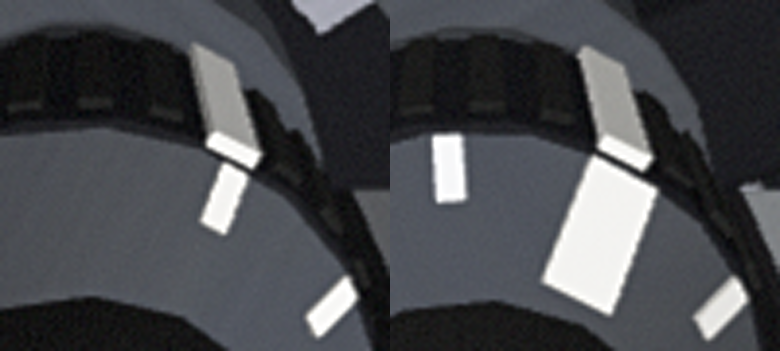

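The line's foot sits at the middle of the broad mark. I'll relax the push and open.

```bash
python3 -m pendant '[[-2,0.8,0,0,0,0,1],[-2,0.8,0,0,0,0,1]]'; python3 -m pendant '[[0,0,0,0,0,0,0.5],[0,0,0,0,0,0,0],[0,0,0,0,0,0,-0.5],[0,0,0,0,0,0,-1],[0,0,0,0,0,0,-1],[0,0,0,0,0,0,-1]]'; python3 arc.py '[1]'; python3 look.py w11
```

```text
time_s: 9.75
ee_pos: [0.6425, 0.0823, 0.203]
tcp_rot: [2.763, 1.07, 0.785]
contact_force: [-10.4, -4.9, 7.4]
width: 0.0586
time_s: 10.25
ee_pos: [0.6433, 0.0829, 0.202]
tcp_rot: [2.763, 1.069, 0.785]
contact_force: [0.3, 0.1, -0.0]
width: 0.0856
radius 0.1419458739709209 ang 140.62266795260462
1 [ 2.3 -0.9  0. ]
[-0.122  0.387  1.485  0.24   0.786  0.582] [0.64328607 0.0829687  0.20203674] 10.3
ring [474.76879023 426.24576898] eye [515.48445767 513.8573228 ] tcp [317.35841334 262.08879163] cam [0.62309301 0.11674098 0.36053892] [ 0.03663001 -0.30386856 -0.86591683]
```

View pics/w11.png

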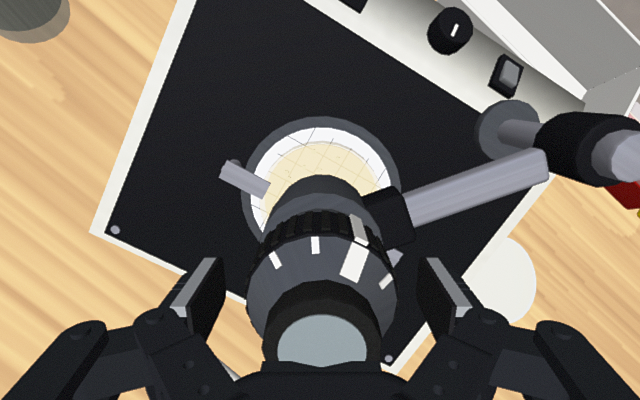

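Force is zero and the gripper is clear of the barrel on both sides. I'll retreat straight along the axis.

```bash
python3 -m pendant '[[0,0,-15,0,0,0,-1],[0,0,-35,0,0,0,-1],[0,0,-60,0,0,0,-1],[0,0,-85,0,0,0,-1],[0,0,-110,0,0,0,-1],[0,0,-135,0,0,0,-1],[0,0,-135,0,0,0,-1],[0,0,-135,0,0,0,-1],[0,0,-135,0,0,0,-1]]'; python3 look.py w12; python3 - <<'E'
import cv2
from h import *
from plant import cams
a=cv2.imread("pics/w12.png")[110:260,230:430];cv2.imwrite("pics/w12c.png",cv2.resize(a,None,fx=4,fy=4,interpolation=cv2.INTER_CUBIC))
for n_,c in(("side",(slice(130,330),slice(220,520))),("top",(slice(80,290),slice(180,460)))):
    s=cams.snapshot(n_);cv2.imwrite(f"pics/f_{n_}.png",cv2.resize(s["pixels"][:,:,::-1][c],None,fx=2.6,fy=2.6))
E
```

```text
time_s: 11.05
ee_pos: [0.5773, 0.0682, 0.3181]
tcp_rot: [2.764, 1.069, 0.784]
contact_force: [-0.3, 0.5, -0.5]
width: 0.0852
[-0.174  0.173  1.441  0.223  1.05   0.595] [0.57734735 0.06823098 0.31767946] 11.1
ring [407.73129999 280.12331918] eye [419.35076926 304.99434197] tcp [317.17009792 261.99741399] cam [0.55731241 0.10196538 0.47665684] [ 0.03630554 -0.30270036 -0.86614428]
```

View pics/w12c.png

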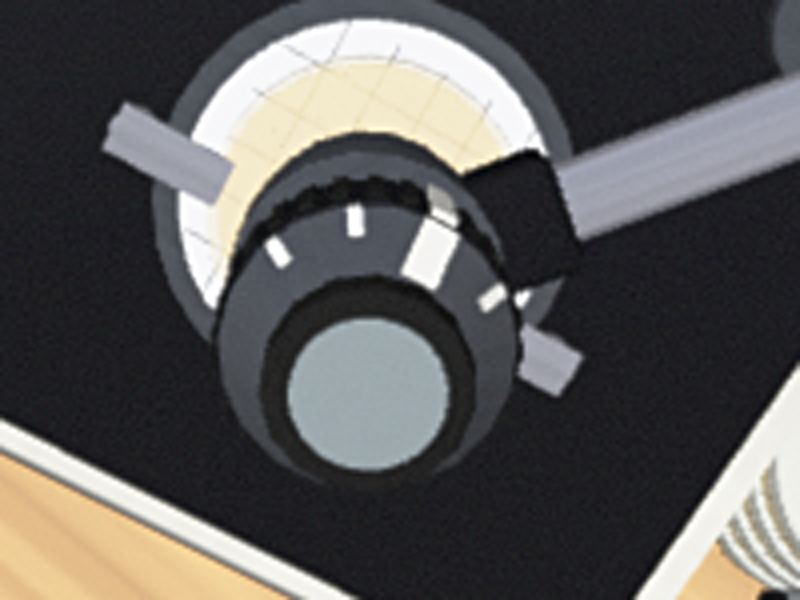

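View pics/f_side.png

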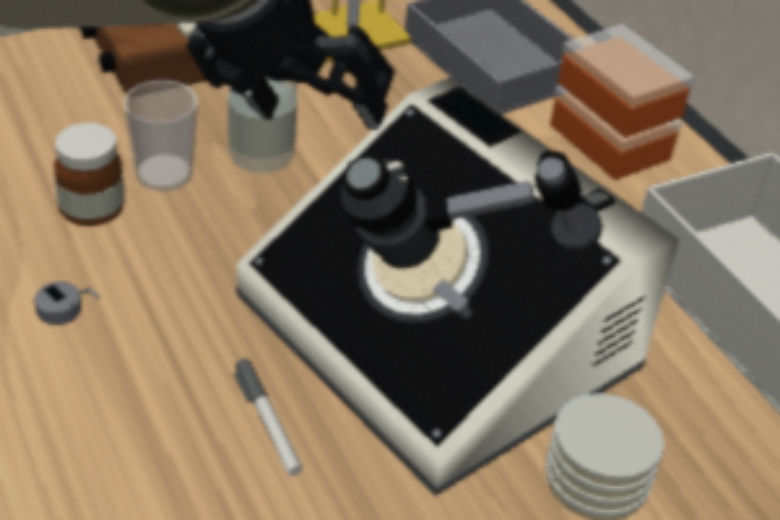

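View pics/f_top.png

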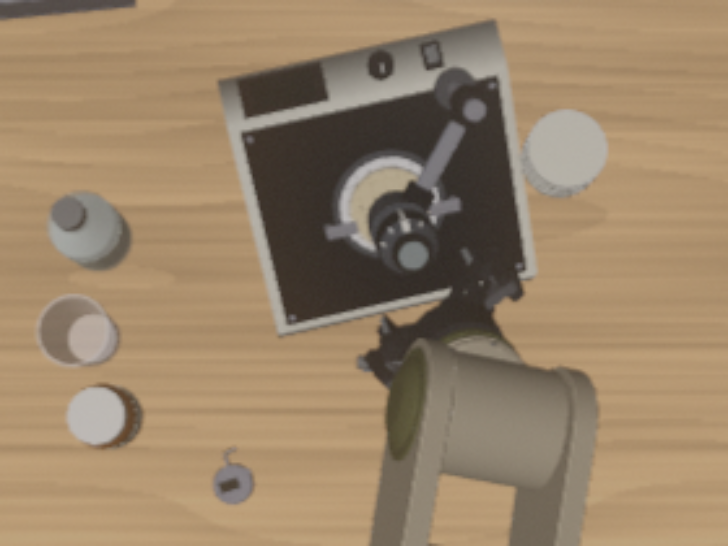

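```bash
python3 - <<'E'
from h import *
from plant import env,cams
T=cams.snapshot("top");S=cams.snapshot("side");W=cams.snapshot("wrist")
for L in ([0,1],[0,1,2]):
    rs=[ray(T,(412/2.6+179.7,255/2.6+79.7)),ray(S,(365/2.6+219.7,174/2.6+129.7)),ray(W,(368/4+229.6,394/4+109.6))]
    e,r=tri([rs[i] for i in L]);v=e-screw;print(e.round(4),np.round(r,4),np.degrees(np.arctan2(v@Y,v@up)),np.hypot(v@Y,v@up))
env.finish_job();print(env.get_obs()["time_s"])
E
```

```text
[0.6151 0.0765 0.2488] [0.0007 0.0007] 141.0715586009404 0.14315925277572716
[0.6158 0.0759 0.2495] [0.0017 0.0003 0.0019] 141.08911315269967 0.14209094441070383
the job is handed in; nothing more can be done
the job is handed in; nothing more can be done
```

I swung the viewer home, turned the power ring to the broad index mark, let go, backed the gripper clear and handed the job in. No verdict came back.

- **Viewer arm:** I swung it about 46° by the ring until it met the stop. It stopped moving while the force rose to about 29 N. After release, the cameras put the barrel at 141.1° about the post. The stop was at 140.7°, so it is about 0.4° out against the 4° allowed.
- **Power ring:** I turned it 68° clockwise, from about 0 rad at the start. In the last wrist picture the white line meets the middle of the broad mark. That was judged from the picture; the ring angle was not read directly.
- **Let go:** The measured force was about zero (under 1 N) after opening, and the gripper was backed 135 mm off along the barrel.
- **Bystanders:** In the last pictures none of the six loose things looks disturbed. I did not measure their positions before and after.
- **Time:** The job took about 11 s of the 48 s allowed.
- **Disagreement:** The measured heights of the eyepiece and the post screw came out about 5 to 8 mm lower than the given sizes. This did not affect the grasp.

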